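# Shut the studio tool chest

## Robot

A 6-joint arm with a two-finger parallel gripper is mounted at the origin on the work surface. World frame = base frame: x ahead of the robot, y to its left, z up, the work surface at z = 0. Lengths are in m, angles in rad, forces in N, time in s.
With the tool pointing down it reaches from about 0.425 to 0.925 m from the base axis. Payload 12.5 kg.
Tool frame: the origin (TCP) lies on the centre line of the jaws, within the pads' length; the fingertips stand 8 mm ahead of it and the grasp point (between the pads) lies 11 mm behind it; z points along the fingers, y is the line along which they close (so a half turn about z gives the same grasp; the last joint's range is limited). The gripper opens to 85 mm and grips with 20 to 120 N. Pads are 22 mm wide; open, the fingers measure 114 mm over their backs; the gripper's body (76 mm by 85 mm) begins 54 mm behind the grasp point. The pads swing forward as they close: fully open they stand 13 mm farther back than shut.
Start: joints at [1.086, 0.491, 1.559, -0, 1.092, -0.106], TCP at [0.231, 0.581, 0.239] pointing down, gripper open.
Joint ranges: [-3.1, 3.1], [-0.84, 2.19], [0.05, 2.79], [-1.13, 4.28], [0.06, 2.93], [-2.69, 2.69]. Speed limits (rad/s): [2.22, 2.22, 2.79, 3.14, 3.14, 3.14].

## Interface

Orientations are given as a unit quaternion [x, y, z, w].
In Python, from cell import env, camera, camera_params gives the robot as it stands. The module is installed in compiled form; this text tells all that it offers.
- The arm moves only by the tool apply_moves, never from a script. Its argument "commands" is a list of rows, each an object of numbers: "dx", "dy", "dz": the shift along the tool's x, y, z normalised to -1 to 1, where 1 is 200 mm; "wx", "wy", "wz": the turn, a rotation vector about the tool's x, y, z normalised to -1 to 1, where 1 is 60 degrees. A call has 1 to 20 rows; each row is the pose to reach, as a shift and turn from the pose commanded when the call began, along the tool's axes at that moment; what a row does not reach only later rows make up. A row lasts 1/12 s, in which the tool goes at most 41.7 mm and 7.16 degrees, less where a joint would pass 70% of its speed; a pose out of reach is approached as far as the arm can. A call with a number of a shift or a turn outside -1 to 1 is refused whole. A call with a gripper value outside its range is refused whole. "grip" is the opening, from -1 (shut) to 1 (fully open), so that 0 is half open, set as the call begins (left out, the last holds). The fingers move at their own pace and stop on an object; the grip force is fixed at half the most. Time passes only in rows, so rows that repeat a pose let the fingers close. It gives the time, the measured TCP pose, the force, the opening and the grip force at its end, in the units of the state.
- env.sense(): the state, without advancing time (a new reading comes with each control period).
- camera(name): name is "scene" or "top" or "wrist"; returns the picture (480x640x3 uint8, red, green, blue); there is no depth.
- camera_params(name): a dict with "mtx" (3x3 intrinsics, pixels), "R" (3x3) and "t" (3): a world point X has camera coordinates R X + t; the wrist camera has in their place "hand_eye" (4x4, takes a point from camera to tool coordinates, whose origin is the TCP and whose axes are the flange's). Camera axes: x right, y down, z forward; pixel columns grow to the right and rows downward; lengths in m; the calibration is good to about 2 mm. A picture is of the moment at which its call begins: read the wrist's pose just before it. camera_params takes no time and is no camera call.
- env.close_job(): hands the job in; it is judged then, once.
The state is a dict: "time_s": time; "joint_positions": joint angles; "qvel": joint speeds; "joint_torque": joint torques, N m; "tcp_pos": TCP position; "eef_rot": TCP orientation; "ft_force": force on the tool from outside, world axes, zero at the start; "torque": the same for the moment, N m; "width": finger opening in m; "gripper_force": force on a finger pad.
Only numpy, scipy, OpenCV 4.12 (cv2) and the standard library are available. Lean on these libraries where they do the work, as an engineer would, in place of code of your own. Each camera call takes 0.05 s, during which the arm holds its last target. There are 200 camera calls.

## Task

Close up the black tool chest for the night with the fingertips: push both of its drawers fully home, then push the open lid down until it lies flat shut. Do not lift or carry anything, do not shove the chest out of its place, leave the tools in its top tray, leave the jars and pots around it as they stand, and finish with the hand clear.

Things in the scene. Friction and masses are not known exactly. Their poses are not given: they have to be found in the camera images.
- chest: Black steel tool chest standing loose on rubber feet on the work surface (about 4 to 5 kg with its parts), 140 deep (x) x 270 wide (y) x 95 high without the lid; origin at the centre of its underside; its own -x side is the front with the drawers, its +y side is the left, z up. Lower part: two drawers side by side. Upper part: an open tray (floor 56 mm up, walls 4 mm) with two small loose tools. It slides on the table if pushed with more than about 20 N.
- drawer_left (a joint): Left drawer (chest +y side), slides straight along the chest's x axis. Value in m: 0 = fully home, positive = pulled out towards the chest's -x; stop at 0.095. Stays where left, moves with about 1 to 2 N. Drawer front: plain dark grey panel 126 wide x 40 high x 8 thick, from 10 to 50 mm above the table, overlaying the carcase, with a shallow solid aluminium pull in its middle: 50 wide, 14 high (25 to 39 mm above the table), standing 11 mm out from the panel.
- drawer_right (a joint): Right drawer (chest -y side), the same as the left one and with the same values.
- drawer_left_face (a point): Centre of the outer face of the left drawer's front panel (the pull stands 11 mm out from here), 30 mm above the table; moves with the drawer; axes as the chest's. With the drawer home it lies at x = -78, y = +66.5 mm in the chest frame.
- drawer_right_face (a point): The same point on the right drawer: at x = -78, y = -66.5 mm in the chest frame when home.
- lid (a joint): Lid hinge angle in rad: 0 = shut flat on the chest, pi/2 = standing upright, stop at 1.6. The hinge is stiff: the lid stays at any angle where it is left and needs about 1.5 to 3 N at its free edge, more nearer the hinge, to push it down. The lid is a plain dark grey panel 142 long x 270 wide x 8 thick.
- lid_hinge (a point): Middle of the lid's hinge line, on the chest's far (+x) top edge: x = +70, y = 0, z = 95 mm in the chest frame; the line runs along the chest's y. At angle 0 the lid reaches from here 142 mm towards the chest's -x, with its outer face 9 mm above this line (104 mm above the table); it opens upward, its free edge rising, so when open its outer face looks away from the front (chest +x) and up.
- lid_edge (a point): Middle of the lid's free edge, on its outer face: 142 mm from the hinge along the lid; turns with the lid.
- rib: Small flat wooden rib, 45 x 100 x 6, loose in the chest's tray; leave it there. Origin under its centre.
- loop_tool: Small loop tool, 120 long, 12 thick, loose in the chest's tray; leave it there. Origin under its middle.
- glaze_jar: White jar, 72 across, 95 high, with a wooden paddle standing in it to 190 high; stands loose on one side of the chest; origin at the centre of its underside. Leave alone.
- brush_pot: Grey pot of brushes, 76 across, 100 high, brushes to 195 high; stands loose on the other side of the chest; origin at the centre of its underside. Leave alone.
- lidded_jar: White lidded jar, 70 across, 100 high, to the left; origin at the centre of its underside. Leave alone.
- water_bottle: Clear bottle, 68 across, 210 high, to the right; origin at the centre of its underside. Leave alone.
- bowl: White bowl, 120 across, 50 high, to the right; origin at the centre of its underside. Leave alone.
Not all that is in view belongs to the job. Of the things like the rib, leave any that is green, pink or yellow; of the rest the smaller one is meant.

How it is judged:
By the outcome, as a careful person would: the job done as asked, in the order asked, and still so for the second after the job is handed in, with the robot touching nothing.
It also fails if it takes over 61 s, if anything falls off the work surface, if the arm or the gripper's body presses on something with over 40 N, if the wrist force passes 120 N, or if a joint passes its speed limit or range.

## Working session

There is one attempt and no reset: what is moved stays moved. The work goes in short steps, Python scripts to look and compute and a tool call to move; the robot and the scene stay as the last step left them, time stands still between calls to the robot, and variables do not carry over. Pictures are saved under pics/ and viewed, at most 10 in all, crops included, and the job is handed in when it is done.

Besides the shell and the picture viewer there is one more tool, called after "Emit:" as name([rows], argument=value, ...), one row to a line, values as JSON. apply_moves: Moves the arm, as the interface text tells. Scaled input: -1 to 1 covers 200 mm each way for a shift and 60 degrees each way for a turn. Its arguments: {"type":"object","properties":{"commands":{"type":"array"},"grip":{"type":"number"}},"required":["commands"]}

```bash
mkdir -p pics
python3 - <<'E'
from cell import env,camera,camera_params
import cv2,numpy as np
for n in ("scene","top"):
    im=camera(n); cv2.imwrite(f"pics/{n}0.png",im[:,:,::-1])
    p=camera_params(n); R=np.array(p["R"]);print(n,np.round(p["mtx"],1).tolist(),np.round(-R.T@np.array(p["t"]),3),np.round(R,2).tolist())
print(camera_params("wrist")["hand_eye"])
s=env.sense();print(s["time_s"],s["tcp_pos"],s["eef_rot"],s["ft_force"])
E
```

```text
scene [[446.8, 0.0, 310.9], [0.0, 446.8, 235.4], [0.0, 0.0, 1.0]] [ 1.42  -0.356  1.069] [[0.34, 0.94, 0.01], [0.67, -0.23, -0.7], [-0.66, 0.24, -0.71]]
top [[457.6, 0.0, 317.6], [0.0, 457.6, 236.6], [0.0, 0.0, 1.0]] [ 0.366 -0.     1.192] [[0.0, -1.0, 0.02], [-0.99, -0.01, -0.12], [0.12, -0.01, -0.99]]
[[ 4.92480750e-04 -9.51828505e-01 -3.06630486e-01  7.79795938e-02]
 [ 9.99999847e-01  3.91387762e-04  3.91176519e-04  2.92719880e-04]
 [-2.52321541e-04 -3.06630632e-01  9.51828552e-01 -1.34357033e-01]
 [ 0.00000000e+00  0.00000000e+00  0.00000000e+00  1.00000000e+00]]
0.1 [0.23098556 0.58053386 0.23877312] [ 1.88239611e-01  9.82122994e-01 -5.00905406e-04 -1.51814786e-04] [0.00831343 0.13985445 0.4091993 ]
```

View pics/scene0.png

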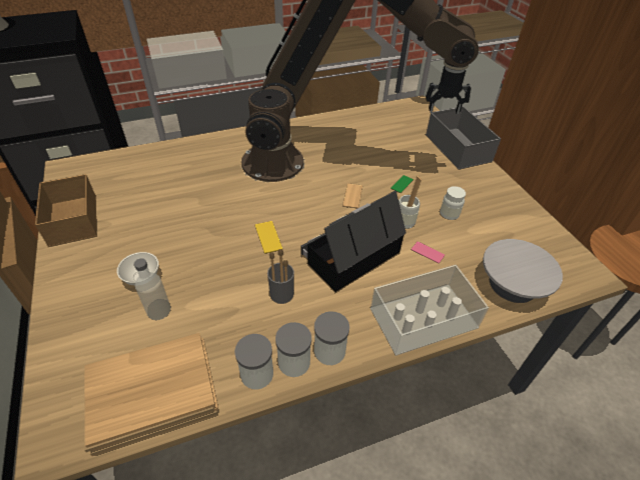

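View pics/top0.png

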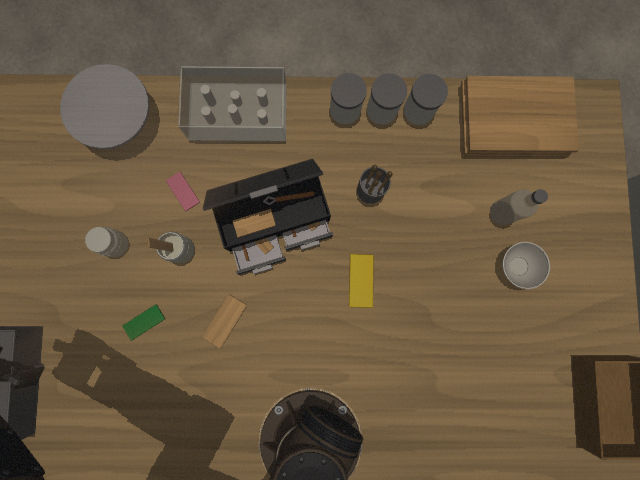

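The scene view shows the chest at (355,240), lid open away from the robot. In the top view the chest is at (270,215), with both drawers out toward the robot at (258,255) and (307,237), and the lid edge along (205,205)-(320,165). The jar is at (175,248) and the pot at (373,187). Rib-like things: green (144,322), pink (183,191), yellow (361,280), a larger loose wooden one (225,321), and the smaller wooden one in the tray (254,223). The one in the tray is the one meant, and it stays put. I'll enlarge this area.

Run:
```python
import cv2
im=cv2.imread("pics/top0.png")[150:290,190:345]
cv2.imwrite("pics/crop.png",cv2.resize(cv2.convertScaleAbs(im,alpha=1.8,beta=15),None,fx=4,fy=4,interpolation=cv2.INTER_CUBIC))
```

```text
(no output)
```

View pics/crop.png

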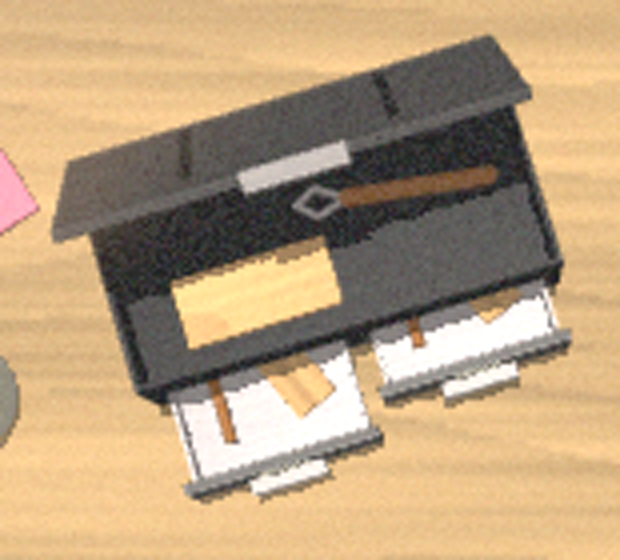

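The crop shows both drawers open (left one more) and the lid leaning over the tray at less than 90°, free edge toward (55,240)-(530,95). The small rib at (255,290) and the loop tool at (400,190) are in the tray. Next I'll convert these to positions.

```bash
cat > h.py <<'E'
from cell import env,camera,camera_params
import numpy as np
def ray(n,uv):
    p=camera_params(n);R=np.array(p["R"]);o=-R.T@np.array(p["t"])
    d=R.T@np.linalg.inv(p["mtx"])@np.array([*uv,1.]);return o,d
def onz(n,uv,z):
    o,d=ray(n,uv);return o+d*(z-o[2])/d[2]
def proj(n,X):
    p=camera_params(n);c=np.array(p["R"])@X+np.array(p["t"]);q=np.array(p["mtx"])@c;return q[:2]/q[2]
E
python3 - <<'E'
from h import *
c=lambda u,v:(190+(u+.5)/4-.5,150+(v+.5)/4-.5)
FL=onz("top",c(148,388),.095);FR=onz("top",c(560,268),.095)
print("front",FL,FR,np.linalg.norm(FL-FR))
ay=(FL-FR)/np.linalg.norm(FL-FR);yaw=np.arctan2(ay[1],ay[0])-np.pi/2;ax=np.array([np.cos(yaw),np.sin(yaw),0]);ay=np.array([-ax[1],ax[0],0])
O=(FL+FR)/2+.07*ax;O[2]=0;print("yaw",np.degrees(yaw),"O",O)
F=lambda X:np.round([(X-O)@ax,(X-O)@ay,X[2]],4)
for nm,uv in dict(Ll=(188,489),Lr=(382,433),Rl=(385,393),Rr=(570,336)).items():print(nm,F(onz("top",c(*uv),.05)))
# lid edge corners (outer face): intersect ray with chest planes y=+-.135
for nm,uv,y in (("lidL",(54,238),.135),("lidR",(530,97),-.135)):
    o,d=ray("top",c(*uv));t=(y-(o-O)@ay)/(d@ay);X=F(o+t*d);print(nm,X)
# ray vs hinge circle, mid plane: outer edge
o,d=ray("top",c(292,168));
for z in np.arange(.1,.26,.02):
    X=F(onz("top",c(292,168),z));print(X,np.hypot(X[0]-.07,z-.095))
for nm,u,z in (("jar",(175,240),.095),("pot",(373,180),.1)):
    X=onz("top",u,z);print(nm,X,F(X))
for a in (60,70,80):
    a=np.radians(a)
    for y in(.135,-.135):
        r=np.array([.07-.142*np.cos(a)+.009*np.sin(a),y,.095+.142*np.sin(a)+.009*np.cos(a)])
        X=O+ax*r[0]+ay*r[1];X[2]=r[2];print(np.degrees(a),y,proj("top",X),proj("scene",X))
E
```

```text
front [0.47447263 0.20177282 0.095     ] [ 0.54885262 -0.04561952  0.095     ] 0.25833186112052886
yaw 16.733721265814168 O [0.57869835 0.09823134 0.        ]
Ll [-0.1312  0.1286  0.05  ]
Lr [-0.1319  0.0036  0.05  ]
Rl [-0.1083 -0.0052  0.05  ]
Rr [-0.1066 -0.1267  0.05  ]
lidL [2.000e-04 1.350e-01 2.354e-01]
lidR [ 0.0195 -0.135   0.1664]
[0.0341 0.0097 0.1   ] 0.036246517074058314
[0.0292 0.0089 0.12  ] 0.04785018286276449
[0.0244 0.0081 0.14  ] 0.06406527920800784
[0.0195 0.0074 0.16  ] 0.08231190679361039
[0.0146 0.0066 0.18  ] 0.10146013995653665
[0.0097 0.0058 0.2   ] 0.12108298807016617
[0.0049 0.005  0.22  ] 0.1409361912356085
[0.     0.0042 0.24  ] 0.1610124218810462
jar [0.48985686 0.32579037 0.095     ] [-0.0196  0.2435  0.095 ]
pot [ 0.63931729 -0.15149466  0.1       ] [-0.0139 -0.2566  0.1   ]
59.99999999999999 0.135 [203.73755373 207.28732237] [394.77397655 190.93619897]
59.99999999999999 -0.135 [324.44544008 172.73964823] [322.18200574 228.3100309 ]
70.0 0.135 [199.96423181 196.25009655] [400.760162   192.69730812]
70.0 -0.135 [321.5048176  161.62579855] [327.55958128 230.84985082]
80.0 0.135 [196.4795084  184.98181001] [406.99028402 195.84116642]
80.0 -0.135 [318.33134493 150.43282112] [333.32840545 234.85721622]
```

```bash
cat >> h.py <<'E'
from scipy.spatial.transform import Rotation as Rn
yaw=np.radians(16.7);O=np.array([.5787,.0982,0]);ax=np.array([np.cos(yaw),np.sin(yaw),0]);ay=np.array([-ax[1],ax[0],0]);az=np.array([0,0,1.])
def W(x,y,z):return O+ax*x+ay*y+az*z
def RT(tilt=0): # tilt deg: fingers lead towards chest +x
    t=np.radians(tilt);z=np.sin(t)*ax-np.cos(t)*az;y=ay;x=np.cross(y,z);return Rn.from_matrix(np.c_[x,y,z])
def C(X): X=np.array(X)-O;return np.round([X@ax,X@ay,X[2]],4)
def cmd(p0,R0,p,R):
    d=R0.inv().apply(np.array(p)-p0)/.2;w=(R0.inv()*R).as_rotvec()/np.radians(60)
    return np.round(np.r_[d,w],3)
def now():
    s=env.sense();return np.array(s["tcp_pos"]),Rn.from_quat(s["eef_rot"]),s
E
python3 - <<'E'
from h import *
p,R,s=now();print(RT(0).as_matrix().round(2))
m=np.array([.31,.40,.27]);b=W(-.158,.066,.12)
print(cmd(p,R,m,RT()),cmd(m,RT(),np.array([.37,.25,.26]),RT()),b)
E
```

```text
[[-0.96 -0.29  0.  ]
 [-0.29  0.96  0.  ]
 [-0.    0.   -1.  ]]
[-0.701 -0.693 -0.155 -0.001 -0.    -0.64 ] [-0.072 -0.805  0.05   0.     0.     0.   ] [0.40839825 0.11601332 0.12      ]
```

Emit:
apply_moves([
  {"dx":-0.7,"dy":-0.7,"dz":-0.2,"wz":-0.64},
  {"dx":-0.7,"dy":-0.7,"dz":-0.2,"wz":-0.64},
  {"dx":-0.7,"dy":-0.7,"dz":-0.2,"wz":-0.64},
  {"dx":-0.7,"dy":-0.7,"dz":-0.2,"wz":-0.64},
  {"dx":-0.7,"dy":-0.7,"dz":-0.2,"wz":-0.64},
  {"dx":-0.7,"dy":-0.7,"dz":-0.2,"wz":-0.64},
  {"dx":-0.7,"dy":-0.7,"dz":-0.2,"wz":-0.64},
  {"dx":-0.7,"dy":-0.7,"dz":-0.2,"wz":-0.64},
  {"dx":-0.7,"dy":-0.7,"dz":-0.2,"wz":-0.64},
  {"dx":-0.7,"dy":-0.7,"dz":-0.2,"wz":-0.64},
], grip=-1)

```text
schema error: expected keys dx, dy, dz, wx, wy, wz
```

Run:
```python
from h import *
p,R,s=now();print(s["time_s"],p,R.as_rotvec(),s["joint_positions"],s["ft_force"],s["width"])
for q in ((.4,.2,.26),W(-.165,.066,.20)):print(cmd(p,R,q,RT()))
```

```text
0.1 [0.23098556 0.58053386 0.23877312] [-5.91315030e-01 -3.08513222e+00  1.57348867e-03] [ 1.08644463e+00  4.91514759e-01  1.55939851e+00 -8.27496814e-07
  1.09172619e+00 -1.05612457e-01] [0.00831343 0.13985445 0.4091993 ] 0.08479867726636338
[-1.489e+00 -1.455e+00 -1.050e-01 -1.000e-03 -0.000e+00 -6.400e-01]
[-1.656e+00 -1.852e+00  1.960e-01 -1.000e-03 -0.000e+00 -6.400e-01]
```

All six keys are needed.

Emit:
apply_moves([
  {"dx":-0.7,"dy":-0.7,"dz":-0.2,"wx":0,"wy":0,"wz":-0.64},
  {"dx":-0.7,"dy":-0.7,"dz":-0.2,"wx":0,"wy":0,"wz":-0.64},
  {"dx":-0.7,"dy":-0.7,"dz":-0.2,"wx":0,"wy":0,"wz":-0.64},
  {"dx":-0.7,"dy":-0.7,"dz":-0.2,"wx":0,"wy":0,"wz":-0.64},
  {"dx":-0.7,"dy":-0.7,"dz":-0.2,"wx":0,"wy":0,"wz":-0.64},
  {"dx":-0.7,"dy":-0.7,"dz":-0.2,"wx":0,"wy":0,"wz":-0.64},
  {"dx":-0.7,"dy":-0.7,"dz":-0.2,"wx":0,"wy":0,"wz":-0.64},
  {"dx":-0.7,"dy":-0.7,"dz":-0.2,"wx":0,"wy":0,"wz":-0.64},
  {"dx":-0.7,"dy":-0.7,"dz":-0.2,"wx":0,"wy":0,"wz":-0.64},
  {"dx":-0.7,"dy":-0.7,"dz":-0.2,"wx":0,"wy":0,"wz":-0.64},
], grip=-1)

```text
time_s: 0.93
tcp_pos: [0.309, 0.3996, 0.2788]
eef_rot: [-0.145, 0.989, -0.0, -0.0]
ft_force: [-0.3, 0.4, -0.1]
width: -0.0002
gripper_force: 0.0
```

Run:
```python
from h import *
p,R,s=now();print(s["time_s"],p,R.as_rotvec(),s["joint_positions"],s["ft_force"],s["width"])
for q in ((.38,.22,.26),W(-.165,.066,.20)):print(cmd(p,R,q,RT()))
```

```text
0.9333 [0.30896985 0.39955858 0.27884411] [ 4.55283478e-01 -3.10782098e+00  4.96631303e-04] [ 7.81666072e-01  2.77864700e-01  1.79316858e+00  1.16384817e-04
  1.07122992e+00 -1.08010874e+00] [-0.26426069  0.44417585 -0.07807386] -0.00022934119549452436
[-0.083 -0.962  0.094 -0.    -0.001 -0.001]
[-3.500e-02 -1.501e+00  3.950e-01 -0.000e+00 -1.000e-03 -1.000e-03]
```

Emit:
apply_moves([
  {"dx":-0.04,"dy":-0.9,"dz":0.05,"wx":0,"wy":0,"wz":0},
  {"dx":-0.04,"dy":-0.9,"dz":0.05,"wx":0,"wy":0,"wz":0},
  {"dx":-0.04,"dy":-0.9,"dz":0.05,"wx":0,"wy":0,"wz":0},
  {"dx":-0.04,"dy":-0.9,"dz":0.05,"wx":0,"wy":0,"wz":0},
  {"dx":-0.04,"dy":-0.9,"dz":0.05,"wx":0,"wy":0,"wz":0},
  {"dx":-0.04,"dy":-0.9,"dz":0.05,"wx":0,"wy":0,"wz":0},
])

```text
time_s: 1.43
tcp_pos: [0.3694, 0.227, 0.269]
eef_rot: [-0.144, 0.99, -0.0, -0.0]
ft_force: [0.2, 1.4, 0.3]
width: -0.0001
gripper_force: 0.0
```

Emit:
apply_moves([
  {"dx":0.0,"dy":-0.6,"dz":0.4,"wx":0,"wy":0,"wz":0},
  {"dx":0.0,"dy":-0.6,"dz":0.4,"wx":0,"wy":0,"wz":0},
  {"dx":0.0,"dy":-0.6,"dz":0.4,"wx":0,"wy":0,"wz":0},
  {"dx":0.0,"dy":-0.6,"dz":0.4,"wx":0,"wy":0,"wz":0},
  {"dx":0.0,"dy":-0.6,"dz":0.4,"wx":0,"wy":0,"wz":0},
  {"dx":0.0,"dy":-0.6,"dz":0.4,"wx":0,"wy":0,"wz":0},
  {"dx":0.0,"dy":-0.6,"dz":0.4,"wx":0,"wy":0,"wz":0},
])

```text
time_s: 2.02
tcp_pos: [0.4034, 0.115, 0.1895]
eef_rot: [-0.145, 0.989, 0.0, 0.0]
ft_force: [-0.1, 0.2, -0.4]
width: -0.0002
gripper_force: 0.0
```

Run:
```python
from h import *
import cv2
p,R,s=now();print(s["time_s"],p,C(p),R.as_rotvec(),s["joint_positions"],s["ft_force"])
im=camera("wrist");cv2.imwrite("pics/w1.png",cv2.convertScaleAbs(im[:,:,::-1],alpha=1.6,beta=10))
H=np.array(camera_params("wrist")["hand_eye"]);print(camera_params("wrist")["mtx"])
for z in (.035,.05,.12):print(cmd(p,R,W(-.158,.066,z),RT()))
```

```text
2.0167 [0.40339172 0.11499594 0.18954688] [-0.1631  0.0665  0.1895] [-4.56940631e-01  3.10794986e+00  3.75524795e-04] [ 1.19800768e-01  2.73978332e-01  2.09683886e+00  3.51847860e-04
  7.70549905e-01 -1.74320270e+00] [-0.05074941  0.1741397  -0.36964372]
[[426.45031511   0.         315.03982517]
 [  0.         426.45031511 239.17726068]
 [  0.           0.           1.        ]]
[-0.025 -0.002  0.773  0.     0.     0.   ]
[-0.025 -0.002  0.698  0.     0.     0.   ]
[-0.025 -0.002  0.348  0.     0.     0.   ]
```

View pics/w1.png

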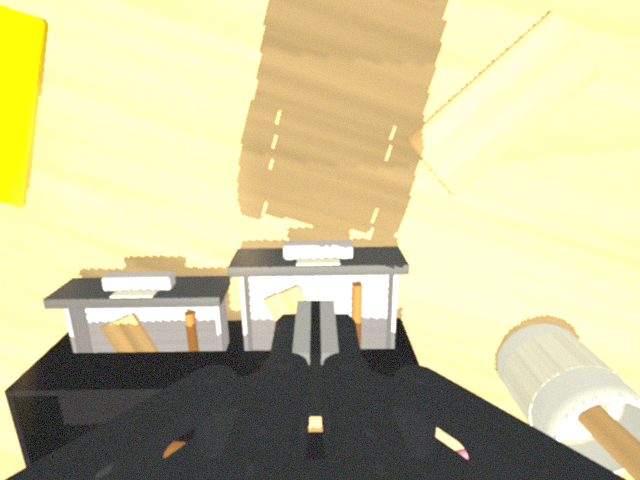

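The wrist view shows the left pull at (318,250) and the right pull at (139,282), with the closed fingertips at (315,303) and the jar at right. Drawer edges run parallel to the image rows, so the yaw is good.

Run:
```python
from h import *
p,R,s=now();P=camera_params("wrist");H=np.array(P["hand_eye"])
def wz(uv,z):
    d=R.apply(H[:3,:3]@np.linalg.inv(P["mtx"])@[*uv,1.]);o=p+R.apply(H[:3,3]);return C(o+d*(z-o[2])/d[2])
print("L pull bottom-front",wz((318,241),.025),"R",wz((139,272),.025))
print("L panel top outer? corners",wz((231,262),.05),wz((407,262),.05),wz((50,298),.05),wz((228,295),.05))
print("carcase front top",wz((245,349),.095),wz((15,389),.095))
```

```text
L pull bottom-front [-0.143   0.0688  0.025 ] R [-0.1182 -0.0664  0.025 ]
L panel top outer? corners [-0.1359  0.0088  0.05  ] [-0.1361  0.1298  0.05  ] [-0.1085 -0.1207  0.05  ] [-0.111   0.0052  0.05  ]
carcase front top [-0.0959  0.0235  0.095 ] [-0.0665 -0.1243  0.095 ]
```

Emit:
apply_moves([
  {"dx":0.02,"dy":0,"dz":0.4,"wx":0,"wy":0,"wz":0},
  {"dx":0.02,"dy":0,"dz":0.4,"wx":0,"wy":0,"wz":0},
  {"dx":0.02,"dy":0,"dz":0.74,"wx":0,"wy":0,"wz":0},
  {"dx":0.02,"dy":0,"dz":0.74,"wx":0,"wy":0,"wz":0},
  {"dx":0.02,"dy":0,"dz":0.74,"wx":0,"wy":0,"wz":0},
  {"dx":0.02,"dy":0,"dz":0.74,"wx":0,"wy":0,"wz":0},
])

```text
time_s: 2.57
tcp_pos: [0.3992, 0.1135, 0.0412]
eef_rot: [-0.146, 0.989, 0.0, -0.001]
ft_force: [-0.1, 0.6, 0.7]
width: -0.0002
gripper_force: 0.0
```

Run:
```python
from h import *
p,R,s=now();print(s["time_s"],C(p),s["joint_positions"],s["ft_force"])
```

```text
2.5667 [-0.1676  0.0663  0.0412] [ 1.17609107e-01  5.69491162e-01  2.23852034e+00  2.82168589e-04
  3.35711566e-01 -1.74626788e+00] [-0.05169558  0.6100061   0.6863244 ]
```

Emit:
apply_moves([
  {"dx":-0.03,"dy":0,"dz":0,"wx":0,"wy":0,"wz":0},
  {"dx":-0.05,"dy":0,"dz":0,"wx":0,"wy":0,"wz":0},
  {"dx":-0.07,"dy":0,"dz":0,"wx":0,"wy":0,"wz":0},
  {"dx":-0.09,"dy":0,"dz":0,"wx":0,"wy":0,"wz":0},
  {"dx":-0.11,"dy":0,"dz":0,"wx":0,"wy":0,"wz":0},
  {"dx":-0.13,"dy":0,"dz":0,"wx":0,"wy":0,"wz":0},
  {"dx":-0.15,"dy":0,"dz":0,"wx":0,"wy":0,"wz":0},
  {"dx":-0.17,"dy":0,"dz":0,"wx":0,"wy":0,"wz":0},
  {"dx":-0.19,"dy":0,"dz":0,"wx":0,"wy":0,"wz":0},
  {"dx":-0.21,"dy":0,"dz":0,"wx":0,"wy":0,"wz":0},
  {"dx":-0.23,"dy":0,"dz":0,"wx":0,"wy":0,"wz":0},
  {"dx":-0.25,"dy":0,"dz":0,"wx":0,"wy":0,"wz":0},
  {"dx":-0.265,"dy":0,"dz":0,"wx":0,"wy":0,"wz":0},
  {"dx":-0.28,"dy":0,"dz":0,"wx":0,"wy":0,"wz":0},
  {"dx":-0.28,"dy":0,"dz":0,"wx":0,"wy":0,"wz":0},
])

```text
time_s: 3.82
tcp_pos: [0.4538, 0.1289, 0.0413]
eef_rot: [-0.145, 0.989, 0.0, 0.0]
ft_force: [-0.5, -0.1, -0.7]
width: 0.0004
gripper_force: 0.0
```

Emit:
apply_moves([
  {"dx":-0.005,"dy":0,"dz":0,"wx":0,"wy":0,"wz":0},
  {"dx":-0.01,"dy":0,"dz":0,"wx":0,"wy":0,"wz":0},
  {"dx":-0.015,"dy":0,"dz":0,"wx":0,"wy":0,"wz":0},
  {"dx":-0.015,"dy":0,"dz":0,"wx":0,"wy":0,"wz":0},
])

```text
time_s: 4.15
tcp_pos: [0.4561, 0.1297, 0.0413]
eef_rot: [-0.145, 0.989, 0.0, 0.0]
ft_force: [-0.5, 0.1, -0.6]
width: 0.0002
gripper_force: 0.3
```

Emit:
apply_moves([
  {"dx":-0.005,"dy":0,"dz":0,"wx":0,"wy":0,"wz":0},
  {"dx":-0.01,"dy":0,"dz":0,"wx":0,"wy":0,"wz":0},
  {"dx":-0.015,"dy":0,"dz":0,"wx":0,"wy":0,"wz":0},
  {"dx":-0.015,"dy":0,"dz":0,"wx":0,"wy":0,"wz":0},
])

```text
time_s: 4.48
tcp_pos: [0.459, 0.1306, 0.0413]
eef_rot: [-0.145, 0.989, 0.0, 0.0]
ft_force: [-0.8, 0.0, 0.5]
width: -0.0001
gripper_force: 0.2
```

Emit:
apply_moves([
  {"dx":-0.005,"dy":0,"dz":0,"wx":0,"wy":0,"wz":0},
  {"dx":-0.01,"dy":0,"dz":0,"wx":0,"wy":0,"wz":0},
  {"dx":-0.01,"dy":0,"dz":0,"wx":0,"wy":0,"wz":0},
])

```text
time_s: 4.73
tcp_pos: [0.461, 0.1311, 0.0413]
eef_rot: [-0.145, 0.989, 0.0, 0.0]
ft_force: [-1.6, -0.0, -1.0]
width: -0.0001
gripper_force: 0.2
```

Run:
```python
from h import *
import cv2
p,R,s=now();print(s["time_s"],C(p),s["ft_force"])
im=camera("wrist");cv2.imwrite("pics/w2.png",cv2.convertScaleAbs(im[:,:,::-1],alpha=1.6,beta=10))
```

```text
4.7333 [-0.1033  0.0654  0.0413] [-1.63770363 -0.03895312 -1.04053213]
```

View pics/w2.png

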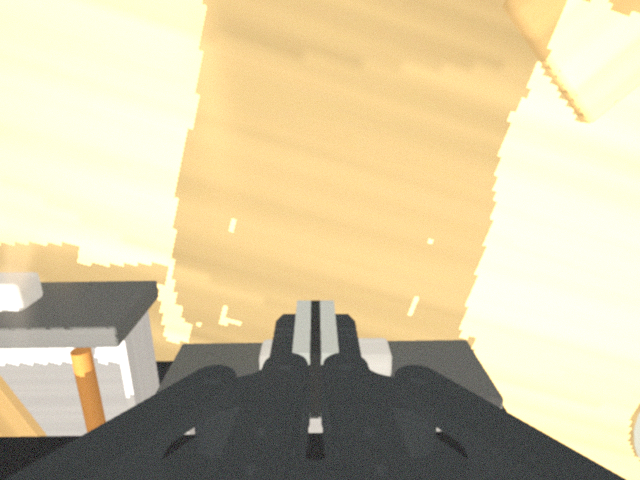

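The view shows the fingertips on the left pull at (315,350), with the drawer nearly in. I'll keep pushing until the force rises.

Emit:
apply_moves([
  {"dx":-0.005,"dy":0,"dz":0,"wx":0,"wy":0,"wz":0},
  {"dx":-0.01,"dy":0,"dz":0,"wx":0,"wy":0,"wz":0},
  {"dx":-0.01,"dy":0,"dz":0,"wx":0,"wy":0,"wz":0},
])

```text
time_s: 5.03
tcp_pos: [0.4629, 0.1317, 0.0413]
eef_rot: [-0.145, 0.989, 0.0, 0.0]
ft_force: [-1.4, -0.4, -0.5]
width: -0.0002
gripper_force: 0.2
```

Emit:
apply_moves([
  {"dx":-0.005,"dy":0,"dz":0,"wx":0,"wy":0,"wz":0},
  {"dx":-0.005,"dy":0,"dz":0,"wx":0,"wy":0,"wz":0},
])

```text
time_s: 5.2
tcp_pos: [0.4638, 0.132, 0.0413]
eef_rot: [-0.145, 0.989, 0.0, 0.0]
ft_force: [-1.3, 1.3, -0.6]
width: 0.0003
gripper_force: 0.3
```

Emit:
apply_moves([
  {"dx":-0.005,"dy":0,"dz":0,"wx":0,"wy":0,"wz":0},
  {"dx":-0.005,"dy":0,"dz":0,"wx":0,"wy":0,"wz":0},
])

```text
time_s: 5.37
tcp_pos: [0.4648, 0.1323, 0.0413]
eef_rot: [-0.145, 0.989, 0.0, 0.0]
ft_force: [-1.5, 0.1, 0.7]
width: -0.0001
gripper_force: 0.3
```

Emit:
apply_moves([
  {"dx":-0.005,"dy":0,"dz":0,"wx":0,"wy":0,"wz":0},
  {"dx":-0.005,"dy":0,"dz":0,"wx":0,"wy":0,"wz":0},
])

```text
time_s: 5.53
tcp_pos: [0.4649, 0.1324, 0.0412]
eef_rot: [-0.145, 0.989, -0.0, -0.001]
ft_force: [-4.1, -1.2, 2.0]
width: -0.0002
gripper_force: 2.4
```

Emit:
apply_moves([
  {"dx":-0.005,"dy":0,"dz":0,"wx":0,"wy":0,"wz":0},
  {"dx":-0.005,"dy":0,"dz":0,"wx":0,"wy":0,"wz":0},
])

```text
time_s: 5.7
tcp_pos: [0.465, 0.1324, 0.0412]
eef_rot: [-0.145, 0.989, -0.0, -0.002]
ft_force: [-7.6, -4.3, 5.2]
width: 0.0002
gripper_force: 4.5
```

Emit:
apply_moves([
  {"dx":-0.005,"dy":0,"dz":0,"wx":0,"wy":0,"wz":0},
  {"dx":-0.005,"dy":0,"dz":0,"wx":0,"wy":0,"wz":0},
])

```text
time_s: 5.87
tcp_pos: [0.465, 0.1325, 0.0411]
eef_rot: [-0.145, 0.989, -0.0, -0.003]
ft_force: [-11.6, -6.6, 8.0]
width: 0.0002
gripper_force: 6.4
```

The left drawer is home: the force rises to 13 N with no more motion. I'll back off and go to the right drawer.

Emit:
apply_moves([
  {"dx":0.05,"dy":0,"dz":0,"wx":0,"wy":0,"wz":0},
  {"dx":0.22,"dy":0,"dz":0,"wx":0,"wy":0,"wz":0},
  {"dx":0.22,"dy":-0.2,"dz":0,"wx":0,"wy":0,"wz":0},
  {"dx":0.22,"dy":-0.4,"dz":0,"wx":0,"wy":0,"wz":0},
  {"dx":0.22,"dy":-0.66,"dz":0,"wx":0,"wy":0,"wz":0},
  {"dx":0.22,"dy":-0.66,"dz":0,"wx":0,"wy":0,"wz":0},
  {"dx":0.22,"dy":-0.66,"dz":0,"wx":0,"wy":0,"wz":0},
])

```text
time_s: 6.45
tcp_pos: [0.4644, -0.0085, 0.0414]
eef_rot: [-0.143, 0.99, -0.0, 0.001]
ft_force: [0.2, 0.2, -0.1]
width: -0.0001
gripper_force: 0.0
```

Run:
```python
from h import *
p,R,s=now();print(s["time_s"],C(p),s["ft_force"],cmd(p,R,W(-.102,-.066,.041),RT()))
```

```text
6.45 [-0.1402 -0.0694  0.0414] [ 0.17175337  0.17640134 -0.08281372] [-0.191  0.018  0.002 -0.001  0.002 -0.004]
```

Emit:
apply_moves([
  {"dx":-0.03,"dy":0.015,"dz":0,"wx":0,"wy":0,"wz":0},
  {"dx":-0.045,"dy":0.015,"dz":0,"wx":0,"wy":0,"wz":0},
  {"dx":-0.06,"dy":0.015,"dz":0,"wx":0,"wy":0,"wz":0},
  {"dx":-0.075,"dy":0.015,"dz":0,"wx":0,"wy":0,"wz":0},
  {"dx":-0.09,"dy":0.015,"dz":0,"wx":0,"wy":0,"wz":0},
  {"dx":-0.105,"dy":0.015,"dz":0,"wx":0,"wy":0,"wz":0},
  {"dx":-0.12,"dy":0.015,"dz":0,"wx":0,"wy":0,"wz":0},
  {"dx":-0.135,"dy":0.015,"dz":0,"wx":0,"wy":0,"wz":0},
  {"dx":-0.15,"dy":0.015,"dz":0,"wx":0,"wy":0,"wz":0},
  {"dx":-0.165,"dy":0.015,"dz":0,"wx":0,"wy":0,"wz":0},
  {"dx":-0.18,"dy":0.015,"dz":0,"wx":0,"wy":0,"wz":0},
  {"dx":-0.185,"dy":0.015,"dz":0,"wx":0,"wy":0,"wz":0},
  {"dx":-0.19,"dy":0.015,"dz":0,"wx":0,"wy":0,"wz":0},
])

```text
time_s: 7.53
tcp_pos: [0.499, 0.0078, 0.0413]
eef_rot: [-0.145, 0.989, 0.0, 0.0]
ft_force: [-1.1, 0.2, 0.5]
width: -0.0003
gripper_force: 0.6
```

Emit:
apply_moves([
  {"dx":-0.005,"dy":0,"dz":0,"wx":0,"wy":0,"wz":0},
  {"dx":-0.01,"dy":0,"dz":0,"wx":0,"wy":0,"wz":0},
])

```text
time_s: 7.7
tcp_pos: [0.5007, 0.0083, 0.0413]
eef_rot: [-0.145, 0.989, 0.0, 0.0]
ft_force: [-1.9, -0.4, 0.0]
width: 0.0001
gripper_force: 0.6
```

Emit:
apply_moves([
  {"dx":-0.005,"dy":0,"dz":0,"wx":0,"wy":0,"wz":0},
  {"dx":-0.005,"dy":0,"dz":0,"wx":0,"wy":0,"wz":0},
])

```text
time_s: 7.87
tcp_pos: [0.5018, 0.0087, 0.0413]
eef_rot: [-0.145, 0.989, 0.0, 0.0]
ft_force: [-0.4, 0.4, -0.2]
width: -0.0
gripper_force: 0.2
```

Emit:
apply_moves([
  {"dx":-0.005,"dy":0,"dz":0,"wx":0,"wy":0,"wz":0},
  {"dx":-0.005,"dy":0,"dz":0,"wx":0,"wy":0,"wz":0},
])

```text
time_s: 8.03
tcp_pos: [0.5027, 0.009, 0.0413]
eef_rot: [-0.145, 0.989, 0.0, 0.0]
ft_force: [-0.5, -0.3, -0.6]
width: -0.0001
gripper_force: 0.3
```

Emit:
apply_moves([
  {"dx":-0.005,"dy":0,"dz":0,"wx":0,"wy":0,"wz":0},
  {"dx":-0.005,"dy":0,"dz":0,"wx":0,"wy":0,"wz":0},
])

```text
time_s: 8.2
tcp_pos: [0.5037, 0.0093, 0.0413]
eef_rot: [-0.145, 0.989, 0.0, 0.0]
ft_force: [-0.3, 0.5, -0.5]
width: -0.0001
gripper_force: 0.3
```

Emit:
apply_moves([
  {"dx":-0.005,"dy":0,"dz":0,"wx":0,"wy":0,"wz":0},
  {"dx":-0.005,"dy":0,"dz":0,"wx":0,"wy":0,"wz":0},
])

```text
time_s: 8.37
tcp_pos: [0.5039, 0.0094, 0.0412]
eef_rot: [-0.145, 0.989, 0.0, -0.001]
ft_force: [-4.7, -3.2, 1.3]
width: -0.0001
gripper_force: 2.6
```

Emit:
apply_moves([
  {"dx":-0.005,"dy":0,"dz":0,"wx":0,"wy":0,"wz":0},
  {"dx":-0.005,"dy":0,"dz":0,"wx":0,"wy":0,"wz":0},
])

```text
time_s: 8.53
tcp_pos: [0.5039, 0.0095, 0.0412]
eef_rot: [-0.145, 0.989, 0.0, -0.002]
ft_force: [-9.4, -5.7, 5.4]
width: -0.0002
gripper_force: 5.1
```

The right drawer is home too. Next I'll back off and rise.

Emit:
apply_moves([
  {"dx":0.05,"dy":0,"dz":0,"wx":0,"wy":0,"wz":0},
  {"dx":0.22,"dy":0,"dz":0,"wx":0,"wy":0,"wz":0},
  {"dx":0.22,"dy":0,"dz":-0.2,"wx":0,"wy":0,"wz":0},
  {"dx":0.22,"dy":0,"dz":-0.4,"wx":0,"wy":0,"wz":0},
  {"dx":0.22,"dy":0,"dz":-0.6,"wx":0,"wy":0,"wz":0},
  {"dx":0.22,"dy":0,"dz":-0.8,"wx":0,"wy":0,"wz":0},
  {"dx":0.22,"dy":0,"dz":-1,"wx":0,"wy":0,"wz":0},
  {"dx":0.22,"dy":0,"dz":-1,"wx":0,"wy":0,"wz":0},
])

```text
time_s: 9.2
tcp_pos: [0.4653, -0.0031, 0.248]
eef_rot: [-0.145, 0.989, -0.002, 0.006]
ft_force: [0.1, 0.7, 0.5]
width: -0.0002
gripper_force: 0.0
```

Emit:
apply_moves([
  {"dx":0,"dy":0.1,"dz":-0.2,"wx":0,"wy":0,"wz":0},
  {"dx":0,"dy":0.33,"dz":-0.4,"wx":0,"wy":0,"wz":0},
  {"dx":0,"dy":0.33,"dz":-0.4,"wx":0,"wy":0,"wz":0},
  {"dx":0,"dy":0.33,"dz":-0.4,"wx":0,"wy":0,"wz":0},
])

```text
time_s: 9.53
tcp_pos: [0.4442, 0.0623, 0.3244]
eef_rot: [-0.146, 0.989, -0.0, 0.003]
ft_force: [0.3, -0.4, -0.1]
width: 0.0001
gripper_force: 0.0
```

Run:
```python
from h import *
import cv2
p,R,s=now();print(s["time_s"],C(p),s["ft_force"])
a=camera("scene")[170:310,270:430,::-1];b=camera("top")[150:290,190:345,::-1]
f=lambda i:cv2.resize(cv2.convertScaleAbs(i,alpha=1.8,beta=15),(390,350),interpolation=cv2.INTER_CUBIC)
cv2.imwrite("pics/two.png",np.hstack([f(a),f(b)]))
for q in (W(.035,0,.32),W(.037,0,.22)):print(cmd(p,R,q,RT()))
```

```text
9.5333 [-0.1391  0.0043  0.3244] [ 0.3162295  -0.35538298 -0.13186715]
[-0.87  -0.023  0.028 -0.001  0.006  0.002]
[-0.877 -0.022  0.528 -0.001  0.006  0.002]
```

View pics/two.png

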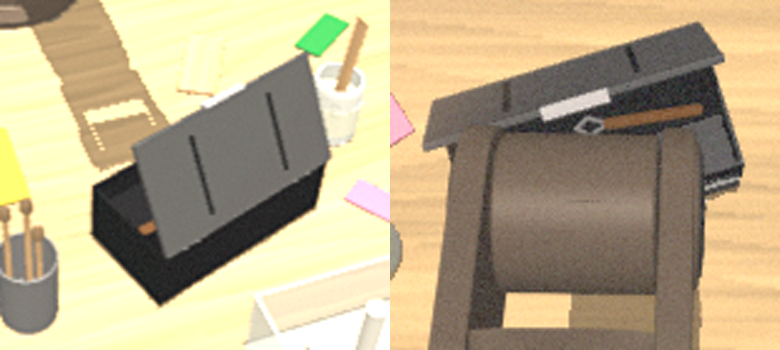

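The scene crop shows the lid standing at about 60°, with top corners at (135,148) and (305,55), and the top view shows the right drawer flush. Now I'll move over behind the lid's free edge.

Emit:
apply_moves([
  {"dx":-0.2,"dy":-0.02,"dz":0,"wx":0,"wy":0,"wz":0},
  {"dx":-0.4,"dy":-0.02,"dz":0,"wx":0,"wy":0,"wz":0},
  {"dx":-0.6,"dy":-0.02,"dz":0,"wx":0,"wy":0,"wz":0},
  {"dx":-0.8,"dy":-0.02,"dz":0,"wx":0,"wy":0,"wz":0},
  {"dx":-0.9,"dy":-0.02,"dz":0,"wx":0,"wy":0,"wz":0},
  {"dx":-0.9,"dy":-0.02,"dz":0.2,"wx":0,"wy":0,"wz":0},
  {"dx":-0.9,"dy":-0.02,"dz":0.4,"wx":0,"wy":0,"wz":0},
  {"dx":-0.9,"dy":-0.02,"dz":0.5,"wx":0,"wy":0,"wz":0},
  {"dx":-0.9,"dy":-0.02,"dz":0.5,"wx":0,"wy":0,"wz":0},
])

```text
time_s: 10.38
tcp_pos: [0.616, 0.1069, 0.2147]
eef_rot: [-0.145, 0.989, 0.0, -0.005]
ft_force: [-0.4, -0.5, -1.1]
width: 0.0001
gripper_force: 0.0
```

Run:
```python
from h import *
p,R,s=now();print(s["time_s"],C(p),s["ft_force"])
for a in range(65,-1,-5):
    t=np.radians(a);r=.12
    P=np.array([.07-r*np.cos(t)+.009*np.sin(t),.095+r*np.sin(t)+.009*np.cos(t)])
    q=P+[.011*min(1,a/15),.008]   # TCP, corner contact
    print(a,q.round(4),cmd(p,R,W(q[0],0,q[1]),RT())[[0,1,2]])
```

```text
10.3833 [ 0.0383 -0.0024  0.2147] [-0.40996668 -0.50466417 -1.07308889]
65 [0.0384 0.2156] [-0.001  0.012 -0.004]
60 [0.0288 0.2114] [0.047 0.012 0.017]
55 [0.0195 0.2065] [0.093 0.012 0.042]
50 [0.0108 0.2007] [0.137 0.012 0.071]
45 [0.0025 0.1942] [0.178 0.012 0.104]
40 [-0.0051  0.187 ] [0.216 0.012 0.14 ]
35 [-0.0121  0.1792] [0.25  0.011 0.18 ]
30 [-0.0184  0.1708] [0.281 0.011 0.222]
25 [-0.024   0.1619] [0.309 0.011 0.267]
20 [-0.0287  0.1525] [0.332 0.011 0.314]
15 [-0.0326  0.1428] [0.351 0.011 0.363]
10 [-0.0393  0.1327] [0.384 0.011 0.414]
5 [-0.0451  0.1224] [0.412 0.011 0.465]
0 [-0.05   0.112] [0.436 0.01  0.518]
```

Emit:
apply_moves([
  {"dx":0.02,"dy":0.01,"dz":0.01,"wx":0,"wy":0,"wz":0},
  {"dx":0.045,"dy":0.01,"dz":0.02,"wx":0,"wy":0,"wz":0},
  {"dx":0.07,"dy":0.01,"dz":0.03,"wx":0,"wy":0,"wz":0},
  {"dx":0.093,"dy":0.01,"dz":0.042,"wx":0,"wy":0,"wz":0},
  {"dx":0.115,"dy":0.01,"dz":0.056,"wx":0,"wy":0,"wz":0},
  {"dx":0.137,"dy":0.01,"dz":0.071,"wx":0,"wy":0,"wz":0},
  {"dx":0.158,"dy":0.01,"dz":0.088,"wx":0,"wy":0,"wz":0},
  {"dx":0.178,"dy":0.01,"dz":0.104,"wx":0,"wy":0,"wz":0},
  {"dx":0.197,"dy":0.01,"dz":0.122,"wx":0,"wy":0,"wz":0},
  {"dx":0.216,"dy":0.01,"dz":0.14,"wx":0,"wy":0,"wz":0},
  {"dx":0.216,"dy":0.01,"dz":0.14,"wx":0,"wy":0,"wz":0},
])

```text
time_s: 11.3
tcp_pos: [0.5749, 0.0976, 0.1924]
eef_rot: [-0.145, 0.989, 0.0, -0.001]
ft_force: [0.3, -0.2, 0.1]
width: -0.0001
gripper_force: 0.0
```

Run:
```python
from h import *
import cv2
p,R,s=now();print(s["time_s"],C(p),s["ft_force"])
a=camera("scene")[150:310,270:430,::-1]
cv2.imwrite("pics/s2.png",cv2.resize(cv2.convertScaleAbs(a,alpha=1.8,beta=15),(560,560),interpolation=cv2.INTER_CUBIC))
for a in range(40,-1,-5):
    t=np.radians(a);r=.12
    P=np.array([.07-r*np.cos(t)+.009*np.sin(t),.095+r*np.sin(t)+.009*np.cos(t)])
    q=P+[.011*min(1,a/15),.008]
    print(a,cmd(p,R,W(q[0],0,q[1]),RT())[[0,1,2]])
```

```text
11.3 [-0.0038  0.0005  0.1924] [ 0.27970145 -0.17374153  0.095725  ]
40 [ 0.007 -0.002  0.027]
35 [ 0.042 -0.002  0.066]
30 [ 0.073 -0.002  0.108]
25 [ 0.101 -0.002  0.153]
20 [ 0.124 -0.002  0.2  ]
15 [ 0.144 -0.002  0.248]
10 [ 0.177 -0.003  0.299]
5 [ 0.206 -0.003  0.35 ]
0 [ 0.23  -0.003  0.402]
```

View pics/s2.png

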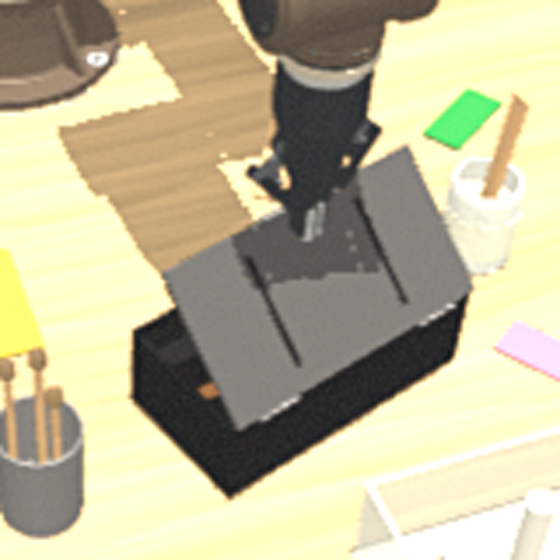

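The tip is on the lid's outer face at (310,225) and the lid is swinging down. I'll continue along the arc.

Emit:
apply_moves([
  {"dx":0.007,"dy":0,"dz":0.027,"wx":0,"wy":0,"wz":0},
  {"dx":0.025,"dy":0,"dz":0.046,"wx":0,"wy":0,"wz":0},
  {"dx":0.042,"dy":0,"dz":0.066,"wx":0,"wy":0,"wz":0},
  {"dx":0.058,"dy":0,"dz":0.087,"wx":0,"wy":0,"wz":0},
  {"dx":0.073,"dy":0,"dz":0.108,"wx":0,"wy":0,"wz":0},
  {"dx":0.088,"dy":0,"dz":0.13,"wx":0,"wy":0,"wz":0},
  {"dx":0.101,"dy":0,"dz":0.153,"wx":0,"wy":0,"wz":0},
  {"dx":0.113,"dy":0,"dz":0.176,"wx":0,"wy":0,"wz":0},
  {"dx":0.124,"dy":0,"dz":0.2,"wx":0,"wy":0,"wz":0},
  {"dx":0.134,"dy":0,"dz":0.224,"wx":0,"wy":0,"wz":0},
  {"dx":0.144,"dy":0,"dz":0.248,"wx":0,"wy":0,"wz":0},
  {"dx":0.16,"dy":0,"dz":0.274,"wx":0,"wy":0,"wz":0},
  {"dx":0.177,"dy":0,"dz":0.3,"wx":0,"wy":0,"wz":0},
  {"dx":0.19,"dy":0,"dz":0.325,"wx":0,"wy":0,"wz":0},
  {"dx":0.2,"dy":0,"dz":0.35,"wx":0,"wy":0,"wz":0},
  {"dx":0.2,"dy":0,"dz":0.36,"wx":0,"wy":0,"wz":0},
  {"dx":0.2,"dy":0,"dz":0.37,"wx":0,"wy":0,"wz":0},
  {"dx":0.2,"dy":0,"dz":0.37,"wx":0,"wy":0,"wz":0},
])

```text
time_s: 12.85
tcp_pos: [0.5373, 0.0863, 0.1188]
eef_rot: [-0.145, 0.989, 0.0, -0.001]
ft_force: [-0.8, -0.5, -1.1]
width: 0.0002
gripper_force: 0.0
```

Emit:
apply_moves([
  {"dx":0,"dy":0,"dz":0.01,"wx":0,"wy":0,"wz":0},
  {"dx":0,"dy":0,"dz":0.015,"wx":0,"wy":0,"wz":0},
  {"dx":0,"dy":0,"dz":0.015,"wx":0,"wy":0,"wz":0},
])

```text
time_s: 13.1
tcp_pos: [0.5376, 0.0863, 0.1161]
eef_rot: [-0.145, 0.989, 0.0, -0.0]
ft_force: [0.1, 0.4, -0.1]
width: 0.0002
gripper_force: 0.0
```

Emit:
apply_moves([
  {"dx":0,"dy":0,"dz":0.007,"wx":0,"wy":0,"wz":0},
  {"dx":0,"dy":0,"dz":0.01,"wx":0,"wy":0,"wz":0},
  {"dx":0,"dy":0,"dz":0.01,"wx":0,"wy":0,"wz":0},
])

```text
time_s: 13.35
tcp_pos: [0.5377, 0.0862, 0.1142]
eef_rot: [-0.145, 0.989, 0.0, 0.0]
ft_force: [0.0, 0.4, 0.2]
width: 0.0001
gripper_force: 0.1
```

Emit:
apply_moves([
  {"dx":0,"dy":0,"dz":0.005,"wx":0,"wy":0,"wz":0},
  {"dx":0,"dy":0,"dz":0.01,"wx":0,"wy":0,"wz":0},
  {"dx":0,"dy":0,"dz":0.01,"wx":0,"wy":0,"wz":0},
])

```text
time_s: 13.6
tcp_pos: [0.5376, 0.0862, 0.1121]
eef_rot: [-0.145, 0.989, 0.0, -0.0]
ft_force: [0.8, 0.3, -0.4]
width: 0.0005
gripper_force: 0.0
```

Emit:
apply_moves([
  {"dx":0,"dy":0,"dz":0.005,"wx":0,"wy":0,"wz":0},
  {"dx":0,"dy":0,"dz":0.005,"wx":0,"wy":0,"wz":0},
])

```text
time_s: 13.77
tcp_pos: [0.5377, 0.0863, 0.1119]
eef_rot: [-0.145, 0.989, 0.0, 0.0]
ft_force: [-3.6, -0.4, 8.7]
width: -0.0002
gripper_force: 4.7
```

Emit:
apply_moves([
  {"dx":0,"dy":0,"dz":0.005,"wx":0,"wy":0,"wz":0},
  {"dx":0,"dy":0,"dz":0.005,"wx":0,"wy":0,"wz":0},
])

```text
time_s: 13.93
tcp_pos: [0.5378, 0.0863, 0.1118]
eef_rot: [-0.145, 0.989, -0.0, 0.001]
ft_force: [-6.8, -0.1, 20.9]
width: 0.0
gripper_force: 10.3
```

The lid is shut: 21 N at tip height 104 mm, as the description gives. I'll lift off and check.

Emit:
apply_moves([
  {"dx":0,"dy":0,"dz":-0.05,"wx":0,"wy":0,"wz":0},
  {"dx":0,"dy":0,"dz":-0.2,"wx":0,"wy":0,"wz":0},
  {"dx":0,"dy":0,"dz":-0.4,"wx":0,"wy":0,"wz":0},
  {"dx":0,"dy":0,"dz":-0.6,"wx":0,"wy":0,"wz":0},
  {"dx":0,"dy":0,"dz":-0.8,"wx":0,"wy":0,"wz":0},
  {"dx":0,"dy":0,"dz":-1,"wx":0,"wy":0,"wz":0},
  {"dx":0,"dy":0,"dz":-1,"wx":0,"wy":0,"wz":0},
])

```text
time_s: 14.52
tcp_pos: [0.5396, 0.0864, 0.318]
eef_rot: [-0.145, 0.989, -0.001, 0.006]
ft_force: [-0.2, -0.1, -0.2]
width: 0.0002
gripper_force: 0.0
```

Emit:
apply_moves([
  {"dx":0.2,"dy":0,"dz":-0.1,"wx":0,"wy":0,"wz":0},
  {"dx":0.4,"dy":0,"dz":-0.1,"wx":0,"wy":0,"wz":0},
  {"dx":0.5,"dy":0,"dz":-0.1,"wx":0,"wy":0,"wz":0},
  {"dx":0.5,"dy":0,"dz":-0.1,"wx":0,"wy":0,"wz":0},
  {"dx":0.5,"dy":0,"dz":-0.1,"wx":0,"wy":0,"wz":0},
])

```text
time_s: 14.93
tcp_pos: [0.4415, 0.0574, 0.3309]
eef_rot: [-0.145, 0.989, -0.0, 0.001]
ft_force: [0.6, -0.2, -0.8]
width: 0.0002
gripper_force: 0.0
```

Run:
```python
from h import *
import cv2
p,R,s=now();print(s["time_s"],C(p),s["ft_force"])
a=camera("scene")[170:310,270:430,::-1];b=camera("wrist")[:,:,::-1]
f=lambda i:cv2.resize(cv2.convertScaleAbs(i,alpha=1.6,beta=15),(400,350),interpolation=cv2.INTER_CUBIC)
cv2.imwrite("pics/end.png",np.hstack([f(a),f(b)]))
```

```text
14.9333 [-1.431e-01  3.000e-04  3.309e-01] [ 0.58826811 -0.21932428 -0.84015848]
```

View pics/end.png

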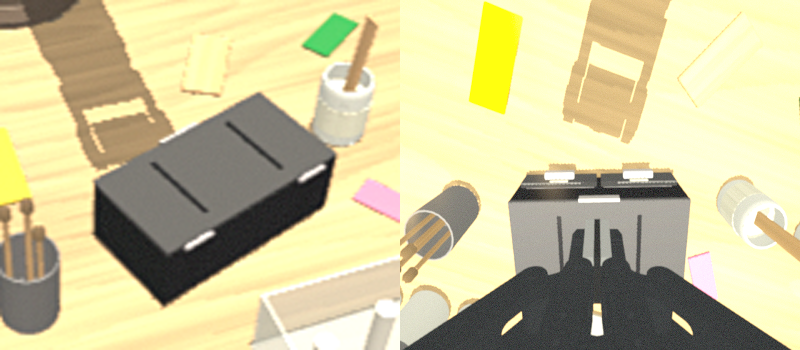

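The picture shows the lid flat on the chest, both drawer fronts flush at (560,180) and (637,178), the jar and pot where they were, and the hand clear.

```bash
python3 -c "
from cell import env
print(env.close_job())"
```

```text
the job is handed in; nothing more can be done
None
```

The job is handed in at about 15 s of the 61 s limit: both drawers are fully home, the lid is flat shut, and the hand is clear, with the chest, jar and pot where they stood in the last pictures.

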